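Centre an engine valve on the balance pan

ROBOT

A 7-joint arm with a two-finger parallel gripper is mounted at the origin on the work surface. World frame = base frame: x ahead of the robot, y to its left, z up, the work surface at z = 0. Lengths are in m, angles in rad, forces in N, time in s.
With the tool pointing down it reaches from about 0.35 to 0.9 m from the base axis. Payload 19.9 kg.
Tool frame: the origin (TCP) lies between the finger pads; the fingertips stand 19 mm ahead of it and the grasp point (between the pads) is the TCP; z points along the fingers, y is the line along which they close (so a half turn about z gives the same grasp; the last joint's range is limited). The gripper opens to 94 mm and grips with 3 to 60 N. Pads are 16 mm wide; open, the fingers measure 119 mm over their backs; the gripper's body (75 mm by 177 mm) begins 78 mm behind the grasp point.
Start: joints at [-1.268, 0.417, -0.01, 1.614, 0.005, 1.111, -0.053], TCP at [0.211, 0.588, 0.224] pointing down, gripper open.
Joint ranges: [-2.81, 2.81], [-0.39, 2.02], [-1.27, 1.25], [0.06, 2.57], [-1.19, 4.33], [0.19, 2], [-2.82, 2.82]. Speed limits (rad/s): [1.89, 1.89, 2.39, 2.39, 3.01, 3.01, 3.01].

INTERFACE

Orientations are given as a 3x3 rotation matrix whose columns are the frame's x, y, z axes.
In Python, from rig import robot gives the robot as it stands. Calls block until the motion is done:
- robot.move_ptp(position, orientation): joint-space move of the TCP to a pose.
- robot.move_linear(position, velocity=0.15, frame=None, threshold=None): straight line of the TCP; frame=None keeps the orientation; velocity is the mean speed in m/s. With threshold (N) it stops when the force on the tool has changed by that much, and returns True; else False.
- robot.goto_joints(angles): joint-space move.
- robot.gripper_to(opening): finger opening in m; the grip force is fixed at half the most; returns when the fingers have stopped.
- robot.pause(seconds).
- robot.ik(position, orientation): joint angles nearest the present ones, or None.
- robot.get_state(): the state.
- robot.grab_frame(name): name is "side" or "top"; returns the picture (400x640x3 uint8, red, green, blue); there is no depth.
- robot.camera_info(name): a dict with "fx", "fy", "cx", "cy" (pixels), "rvec" (rotation vector, rad) and "tvec" (3), from world to camera coordinates, as OpenCV has them. Camera axes: x right, y down, z forward; pixel columns grow to the right and rows downward; lengths in m; the calibration is good to about 2 mm. A picture is of the moment at which its call begins. camera_info takes no time and is no camera call.
A pose or a line that the arm cannot do raises robot.PlanningError and nothing moves.
- robot.sign_off(): hands the job in; it is judged then, once.
The state is a dict: "time": time; "qpos": joint angles; "joint_vel": joint speeds; "effort": joint torques, N m; "ee_pos": TCP position; "tool_rot": TCP orientation; "force": force on the tool from outside, world axes, zero at the start; "moment": the same for the moment, N m; "opening": finger opening in m; "grasp_force": force on a finger pad.
Only numpy, scipy, OpenCV 4.12 (cv2) and the standard library are available. Lean on these libraries where they do the work, as an engineer would, in place of code of your own. Each camera call takes 0.05 s, during which the arm holds its last target. There are 200 camera calls.

TASK

In the parts store, an engine valve has been stood on its head near the edge of the bench balance's small round pan, where it would weigh wrong. With light taps of the fingertips low down on the side of its head, push it across until the head stands wholly inside the small groove round the middle of the pan, upright. Do not pinch, lift, flick or topple the valve, and leave the check weight and the valves in the wooden stand where they are.

Things in the scene. Friction and masses are not known exactly. Their poses are not given: they have to be found in the camera images.
- pan_middle (a point): Centre of the pan's top face: a flat brushed metal disc 90 mm across, 5 mm thick, no lip; it never moves. The top face is 75 mm above the bench and 19 mm above the balance's housing. Two thin turned grooves mark it: the small one, about 42 mm across, round the middle, and one near the rim, about 81 mm across. z points up; x and y have no meaning.
- balance: The bench balance's white housing, 250 mm (x) by 200 mm (y), 56 mm high, fixed. Origin under its centre on the bench; -x is its front with display and keys. The pan's middle lies at x = +45 mm, y = 0.
- valve: Engine valve to be centred: dark steel, 66 mm tall, about 55 g (varies), standing on its head, stem up. Origin: middle of its underside; z up the stem. The face is slightly domed: it stands on a flat 20 mm across and rocks easily. It starts 20 to 27 mm off the pan's middle, in any direction. Friction with the pan 0.5 to 0.7; it stops when the push stops.
- valve_head (a point): Centre of the valve's head, 4 mm above its underside, half-way up the head's upright side: a cylinder 32 mm across, from 2 to 6 mm above the pan. Above, it narrows at 45 degrees, then in a hollow curve, to the 5.5 mm stem at 24 mm. Pushed on the low side it slides; pushed higher than about 14 mm above the pan, as by a knuckle that meets the stem, it tips.
- weight: Brass check weight, 200 g, 30 mm across and 51 mm tall with a knob on top, standing on the bench beside the balance. Origin at the middle of its underside. To be left alone.
- rack: Hardwood valve stand, fixed on the bench beside the balance: 170 mm (x) by 60 mm (y) by 45 mm high, with three holes in a row. Origin at the middle of its underside.
- spare0: A valve like the other, head up, with its stem in the stand's hole at x = -55 mm; its head tops out 81 mm above the bench. Origin at the stem's end, 15 mm above the bench. To be left alone.
- spare1: The same, in the stand's middle hole. To be left alone.
- spare2: The same, in the stand's hole at x = +55 mm. To be left alone.

How it is judged:
At the end, for the whole second after the job is handed in: The valve stands upright (within 0.06 rad) and at rest on the pan, with its underside's middle within 5 mm of the pan's middle, so that its head lies inside the small groove (horizontal distance between valve and pan_middle below 0.005 m and z of valve in the frame of pan_middle between -0.002 and 0.002 m and angle between valve's own z axis and vertical below 0.06 rad and linear speed of valve below 0.01 m/s and angular speed of valve below 0.3 rad/s); the robot touches nothing.
It fails at once if the valve is tipped by more than 0.4 rad (angle between valve's own z axis and vertical above 0.4 rad).
It fails at once if the valve is lifted (its underside's middle more than 8 mm above the pan) (z of valve in the frame of pan_middle above 0.008 m).
It fails at once if the valve is pinched or struck hard (more than 8 N between fingers and valve) (contact force between the fingers and valve above 8 N).
It fails at once if the valve is flicked (faster than 0.25 m/s) (linear speed of valve above 0.25 m/s).
It fails at once if the check weight or a valve in the stand is moved by more than 10 mm (distance of any of weight, spare0, spare1, spare2 from where it was at the start of the episode above 0.01 m).
It also fails if it takes over 48 s, if anything falls off the work surface, if the arm or the gripper's body presses on something with over 40 N, if the wrist force passes 120 N, or if a joint passes its speed limit or range.

## Working session

There is one attempt and no reset: what is moved stays moved. The work goes in short steps, each a Python script; the robot and the scene stay as the last script left them, time stands still between calls to the robot, and variables do not carry over. Pictures are saved under pics/ and viewed, at most 10 in all, crops included, and the job is handed in when it is done.

```bash
ls; mkdir -p pics; python3 - <<'E'
from rig import robot
import cv2
for n in("side","top"):
    cv2.imwrite(f"pics/{n}0.png",cv2.cvtColor(robot.grab_frame(n),cv2.COLOR_RGB2BGR)); print(n,robot.camera_info(n))
s=robot.get_state();print(s["time"],s["tool_rot"],s["opening"])
E
```

```text
pics
side {'fx': 419.3624869881801, 'fy': 419.3624869881801, 'cx': 314.36717586599946, 'cy': 196.6421227297594, 'rvec': array([ 2.23548555, -0.27998372,  0.12926034]), 'tvec': array([-0.49719274,  0.1816724 ,  0.7743951 ])}
top {'fx': 486.68617277053175, 'fy': 486.68617277053175, 'cx': 317.6491992827973, 'cy': 197.78838977076947, 'rvec': array([ 2.17101216, -2.1259548 ,  0.17188519]), 'tvec': array([0.05717462, 0.55636308, 1.00736287])}
0.1 [[-9.41510197e-01  3.36984382e-01 -2.73500014e-04]
 [ 3.36984480e-01  9.41509624e-01 -1.04349085e-03]
 [-9.41372239e-05 -1.07462253e-03 -9.99999418e-01]] 0.09371742086117062
```

View pics/side0.png

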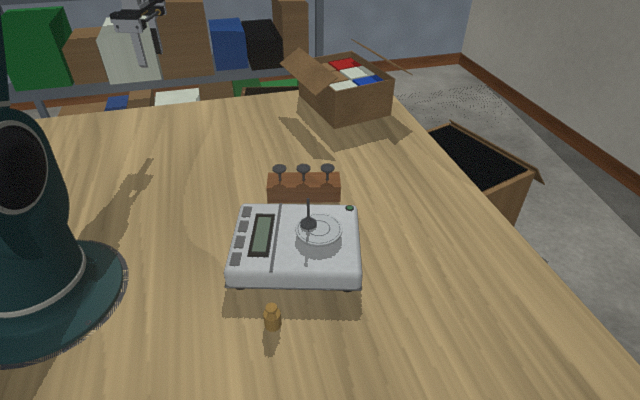

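View pics/top0.png

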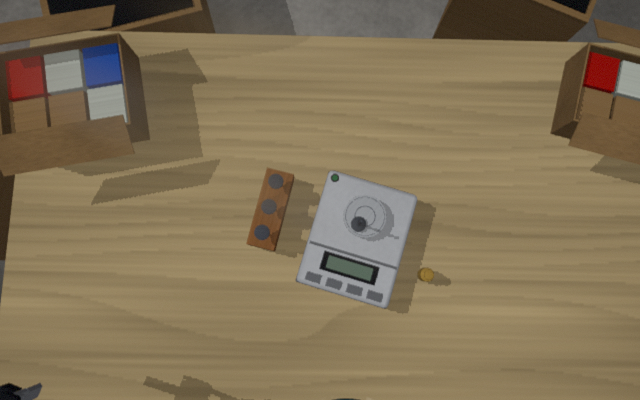

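The side view shows the valve at about (308,223) on the pan at (318,229). The top view shows the pan at about (365,217) and the valve head at about (358,224), with the rack to the left and the weight at (426,274). I'll enlarge both.

```bash
python3 - <<'E'
import cv2,numpy as np
a=cv2.imread("pics/top0.png")[185:255,325:405];b=cv2.imread("pics/side0.png")[190:260,280:360]
cv2.imwrite("pics/crop0.png",np.vstack([cv2.resize(x,None,fx=5,fy=5,interpolation=cv2.INTER_CUBIC)[:300] if 0 else cv2.resize(x,(400,350),interpolation=cv2.INTER_CUBIC) for x in(a,b)])[:700].reshape(700,400,3)[:, :] if 0 else np.hstack([cv2.resize(x,(400,350),interpolation=cv2.INTER_CUBIC) for x in(a,b)]))
E
```

```text
(no output)
```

View pics/crop0.png

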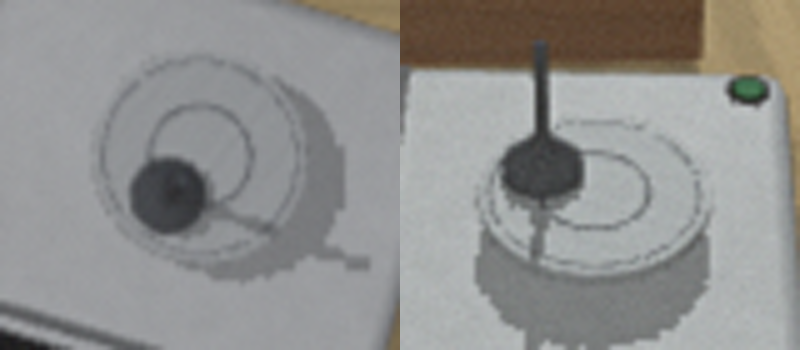

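The crops show both grooves and the dark head clearly. Small-groove centre is about (365,216) in the top view and (318.6,228) in the side view. Next I'll cast both onto the pan plane with code.

```bash
cat > h.py <<'E'
from rig import robot
import cv2, numpy as np
from scipy.optimize import least_squares
ZP=.075
def cam(n):
    c=robot.camera_info(n); R=cv2.Rodrigues(c["rvec"])[0]
    return c,R,-R.T@c["tvec"]
def cast(n,px,z):
    c,R,o=cam(n); px=np.atleast_2d(px).astype(float)
    d=np.c_[(px[:,0]-c["cx"])/c["fx"],(px[:,1]-c["cy"])/c["fy"],np.ones(len(px))]@R
    return (o+d*((z-o[2])/d[:,2])[:,None])[:,:2]
def grab(n,name=None):
    im=robot.grab_frame(n)
    if name: cv2.imwrite(f"pics/{name}.png",cv2.cvtColor(im,cv2.COLOR_RGB2BGR))
    return im
def pan(n,im,px0):
    """centre of the grooves, in the plane of the pan's top"""
    g=cv2.cvtColor(im,cv2.COLOR_RGB2GRAY)
    bh=cv2.morphologyEx(g,cv2.MORPH_BLACKHAT,np.ones((5,5)))
    bh[g<80]=0
    v,u=np.nonzero(bh>12); P=cast(n,np.c_[u,v],ZP); c=cast(n,px0,ZP)[0]
    for tol in(.004,.003,.002,.002):
        r=np.hypot(*(P-c).T); k=(abs(r-.021)<tol)|(abs(r-.0405)<tol); Q=P[k]
        R=np.where(r[k]<.03,.021,.0405)
        c=least_squares(lambda c:np.hypot(*(Q-c).T)-R,c,loss="soft_l1",f_scale=.001).x
    return c,len(Q)
def head(n,im,c):
    """dark blob within the pan: its outline's pixels, cast at head height, circle of 16 mm"""
    g=cv2.cvtColor(im,cv2.COLOR_RGB2GRAY)
    m=cv2.morphologyEx((g<85).astype(np.uint8),cv2.MORPH_OPEN,cv2.getStructuringElement(cv2.MORPH_ELLIPSE,(7,7)))
    v,u=np.nonzero(m); P=cast(n,np.c_[u,v],ZP+.004); k=np.hypot(*(P-c).T)<.05
    mm=np.zeros_like(m); mm[v[k],u[k]]=1
    C=max(cv2.findContours(mm,0,cv2.CHAIN_APPROX_NONE)[0],key=cv2.contourArea)
    (x,y),ax,_=cv2.fitEllipse(C) 
    return cast(n,(x,y),ZP+.004)[0],(x,y),ax
E
python3 - <<'E'
from h import *
for n,p in(("top",(365,216)),("side",(318.6,228.2))):
    im=cv2.cvtColor(cv2.imread(f"pics/{n}0.png"),cv2.COLOR_BGR2RGB)
    c,k=pan(n,im,p); h,px,ax=head(n,im,c); print(n,c.round(4),k,h.round(4),np.round(px,1),np.round(ax,1),(h-c).round(4),np.hypot(*(h-c)))
E
```

```text
top [ 0.5145 -0.029 ] 161 [ 0.4971 -0.0158] [358.4 223.8] [13.5 13.8] [-0.0174  0.0132] 0.02182341193520681
side [ 0.5142 -0.0271] 163 [ 0.4968 -0.0142] [308.  223.2] [11.6 14.6] [-0.0173  0.0129] 0.0216277625243072
```

```bash
cat >> h.py <<'E'
def pose(xy,zt,d,t=np.radians(10)):
    """TCP pose with the fingertips' middle at xy, height zt; tips lead along d, tool leaning back by t"""
    z=np.r_[d*np.sin(t),-np.cos(t)]; x=-np.r_[d*np.cos(t),np.sin(t)]
    return np.r_[xy,zt]-.019*z, np.c_[x,np.cross(z,x),z]
E
cat > push1.py <<'E'
from h import *
c=np.array([.5143,-.028]); h=np.array([.497,-.015]); d=(c-h)/np.hypot(*(c-h))
zt=ZP+.0032; s=h-d*.036
robot.gripper_to(.02)
robot.move_ptp(*pose(s,ZP+.10,d))
robot.move_linear(pose(s,ZP+.02,d)[0],.1)
print(robot.move_linear(pose(s,zt,d)[0],.03,threshold=5))
e=c-d*(.0205+.005)
print(robot.move_linear(pose(h-d*.026,zt,d)[0],.03,threshold=4))
print(robot.move_linear(pose(e,zt,d)[0],.02,threshold=4))
st=robot.get_state(); print(st["time"],st["ee_pos"]-pose(e,zt,d)[0],st["force"],st["opening"])
a=grab("side","side1")[150:270,240:400];b=grab("top","top1")[160:280,280:440]
cv2.imwrite("pics/crop1.png",cv2.cvtColor(np.hstack([cv2.resize(x,(400,300),interpolation=2) for x in(a,b)]),4))
E
python3 push1.py
```

```text
False
False
False
6.9667 [-4.41699345e-05  5.50964939e-05  1.70645372e-05] [-0.68902441  0.1758504  -0.814382  ] 0.01997706619668537
```

View pics/crop1.png

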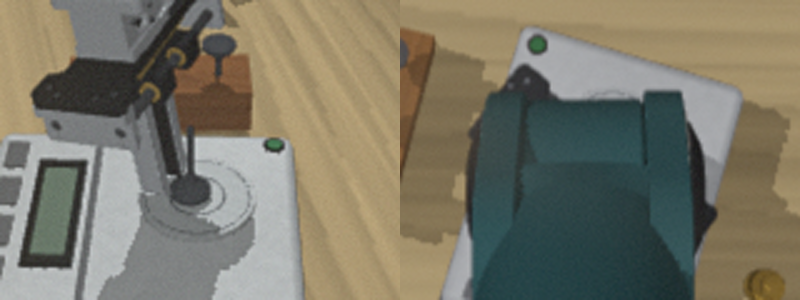

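The side view shows the valve upright just ahead of the fingertips, partway into the small groove. The top view is blocked by the arm. I'll back off and measure.

```bash
python3 - <<'E'
from h import *
c=np.array([.5143,-.028]); h=np.array([.497,-.015]); d=(c-h)/np.hypot(*(c-h))
p=c-d*.040
robot.move_linear(pose(p,ZP+.0032,d)[0],.05)
robot.move_linear(pose(p,ZP+.10,d)[0],.15)
robot.move_linear(pose(p-d*.12,ZP+.13,d)[0],.15)
for n,q in(("top",(365,216)),("side",(318.6,228.2))):
    im=grab(n,n+"2")
    try:
        k=pan(n,im,q); v,px,ax=head(n,im,k[0]); print(n,k,v,np.round(px,1),np.round(ax,1),(v-k[0]).round(4))
    except Exception as e: print(n,e)
print(robot.get_state()["time"])
a=cv2.imread("pics/side2.png")[190:260,280:360];b=cv2.imread("pics/top2.png")[185:255,325:405]
cv2.imwrite("pics/crop2.png",np.hstack([cv2.resize(x,(400,350),interpolation=2) for x in(a,b)]))
E
```

```text
top (array([ 0.51451422, -0.02907752]), 167) [ 0.50900108 -0.02618058] [363.4 218.1] [13.5 14. ] [-0.0055  0.0029]
side (array([ 0.51409924, -0.02721498]), 167) [ 0.50925273 -0.0246598 ] [315.6 225.7] [11.4 15.4] [-0.0048  0.0026]
9.375
```

View pics/crop2.png

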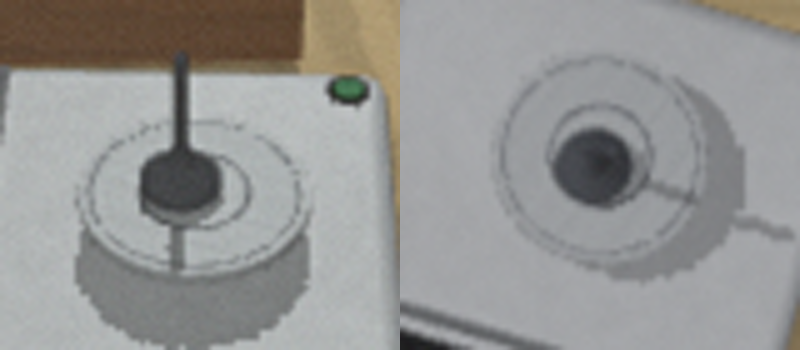

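Side view: the head is left of the groove's centre. Top view: head at (363.4,218.1), groove at (365,216), upright. It is still 5.9 mm short, so I'll do the last tap along the measured direction.

```bash
python3 - <<'E'
from h import *
c=np.array([.5143,-.0281]); h=c+[-.0052,.0027]; d=(c-h)/np.hypot(*(c-h))
zt=ZP+.0032; s=h-d*.035
robot.move_ptp(*pose(s-d*.03,ZP+.10,d))
robot.move_linear(pose(s,ZP+.02,d)[0],.1)
print(robot.move_linear(pose(s,zt,d)[0],.03,threshold=5),
 robot.move_linear(pose(h-d*.024,zt,d)[0],.03,threshold=4),
 robot.move_linear(pose(c-d*.0197,zt,d)[0],.015,threshold=4))
p=c-d*.040
robot.move_linear(pose(p,zt,d)[0],.05)
robot.move_linear(pose(p,ZP+.10,d)[0],.15)
robot.move_linear(pose(p-d*.12,ZP+.13,d)[0],.15)
for n,q in(("top",(365,216)),("side",(318.6,228.2))):
    im=grab(n,n+"3")
    k=pan(n,im,q); v,px,ax=head(n,im,k[0]); print(n,k,v,np.round(px,1),np.round(ax,1),(v-k[0]).round(4))
print(robot.get_state()["time"])
a=cv2.imread("pics/side3.png")[190:260,280:360];b=cv2.imread("pics/top3.png")[185:255,325:405]
cv2.imwrite("pics/crop3.png",np.hstack([cv2.resize(x,(400,350),interpolation=2) for x in(a,b)]))
E
```

```text
False False False
top (array([ 0.51442109, -0.02899832]), 167) [ 0.51431178 -0.0301783 ] [365.4 215.6] [13.3 13.8] [-0.0001 -0.0012]
side (array([ 0.51425773, -0.02711273]), 172) [ 0.51435699 -0.02826846] [318.6 226.5] [11.5 15.1] [ 0.0001 -0.0012]
15.4333
```

View pics/crop3.png

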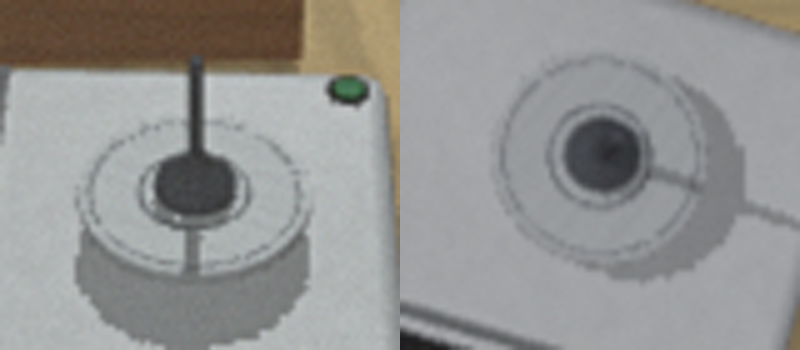

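Both views show the head inside the small groove, about 1 mm off centre and upright, with the gripper clear of everything.

```bash
python3 -c "
from rig import robot
print(robot.sign_off())"
```

```text
the job is handed in; nothing more can be done
None
```

The valve now stands upright inside the small groove, about 1 mm from the pan's middle by both cameras; the job was handed in at about 15 s of the 48 s, but no verdict was shown.

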